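Gum lumps into the mixing bowl

ROBOT

A 6-joint arm with a two-finger parallel gripper is mounted at the origin on the work surface. World frame = base frame: x ahead of the robot, y to its left, z up, the work surface at z = 0. Lengths are in m, angles in degrees, forces in N, time in s.
With the tool pointing down it reaches from about 0.325 to 0.75 m from the base axis. Payload 7.6 kg.
Tool frame: the origin (TCP) lies at the very end of the fingers, on their centre line; the grasp point (between the pads) lies 19 mm behind it; z points along the fingers, y is the line along which they close (so a half turn about z gives the same grasp; the last joint's range is limited). The gripper opens to 85 mm and grips with 20 to 120 N. Pads are 22 mm wide; open, the fingers measure 114 mm over their backs; the gripper's body (76 mm by 85 mm) begins 54 mm behind the grasp point. The pads swing forward as they close: fully open they stand 13 mm farther back than shut.
Start: joints at [-70.205, 2.991, 80.254, -0, 96.75, -4.028], TCP at [0.212, -0.48, 0.231] pointing down, gripper open.
Joint ranges: [-166.34, 166.34], [-52.06, 124.39], [6.96, 135.62], [-60.46, 240.46], [14.63, 156.25], [-167.68, 167.68]. Speed limits (degrees/s): [147.25, 147.25, 172.46, 180, 180, 180].

INTERFACE

Orientations are given as a 3x3 rotation matrix whose columns are the frame's x, y, z axes.
In Python, from cell import bot gives the robot as it stands.
- The arm moves only by the tool jog_arm, never from a script. Its argument "series" is a list of rows, each a list of 7 numbers: the turn, a rotation vector about the tool's x, y, z in degrees, then the shift along the tool's x, y, z in m, then the finger opening in m, from 0 to 0.0854. In form: [[wx, wy, wz, tx, ty, tz, claw], ...]. A call has 1 to 12 rows; each row is the pose to reach, as a shift and turn from the pose commanded when the call began, along the tool's axes at that moment; what a row does not reach only later rows make up. A row lasts 1/8 s, in which the tool goes at most 62.5 mm and 10.7 degrees, less where a joint would pass 70% of its speed; a pose out of reach is approached as far as the arm can. A call with a gripper value outside its range is refused whole. The fingers move at their own pace and stop on an object; the grip force is fixed at half the most. Time passes only in rows, so rows that repeat a pose let the fingers close. It gives the time, the measured TCP pose, the force, the opening and the grip force at its end, in the units of the state.
- bot.observe(): the state, without advancing time (a new reading comes with each control period).
- bot.capture(name): name is "side" or "top"; returns (picture, depth): 420x560x3 uint8, blue, green, red; 420x560 float32, m along the optical axis (not along the pixel's ray), 0 where there is no reading.
- bot.camera_info(name): a dict with "camera_matrix" (3x3 intrinsics, pixels), "rvec" (rotation vector, rad) and "tvec" (3), from world to camera coordinates, as OpenCV has them. Camera axes: x right, y down, z forward; pixel columns grow to the right and rows downward; lengths in m; the calibration is good to about 2 mm. A picture is of the moment at which its call begins. camera_info takes no time and is no camera call.
- bot.sign_off(): hands the job in; it is judged then, once.
The state is a dict: "t": time; "q": joint angles; "dq": joint speeds; "joint_efforts": joint torques, N m; "position": TCP position; "tcp_rot": TCP orientation; "force": force on the tool from outside, world axes, zero at the start; "torque": the same for the moment, N m; "finger_gap": finger opening in m; "gripper_force": force on a finger pad.
Only numpy, scipy, OpenCV 4.12 (cv2) and the standard library are available. Lean on these libraries where they do the work, as an engineer would, in place of code of your own. Each camera call takes 0.05 s, during which the arm holds its last target. There are 200 camera calls.

TASK

Get the gum arabic ready for soaking: put the single lump lying in the palette into the larger glass bowl, and pour the seven lumps from the steel cup into that bowl too, so that all eight end up in it. Leave the empty cup standing upright on the floor of the shallow rinse tray, and the bowl standing level on the table. Leave the small bowl and the jar where they are.

Things in the scene. Friction and masses are not known exactly. Their poses are not given: they have to be found in the camera images.
- cup: plain steel tumbler, the only tall open cup, with no handle: 90 mm high, outside diameter 62 mm at the foot widening evenly to 68 mm at the rim, wall 3 mm, floor 5 mm thick, 160 g empty; it starts upright on the table holding seven lumps. Origin at the centre of its underside, z axis up out of its mouth
- cup_rim (a point): centre of the cup's mouth, at rim height (90 mm above the cup's origin)
- big_bowl: the larger of the two clear glass bowls: 152 mm across the rim, 65 mm high, 84 mm across the foot, wall 4 mm, floor 6 mm thick, 550 g, loose on the table. Origin at the centre of its underside, z up
- small_bowl: the smaller clear glass bowl, empty, a bystander: 96 mm across the rim, 45 mm high. Origin at the centre of its underside
- palette: flat white ceramic palette, fixed, 96 mm (its x) by 136 mm (its y), 10 mm thick, with two columns of three shallow round wells, 35 mm wide and 4 mm deep, centred at x = -22 or +22 mm and y = -42, 0 or +42 mm. Origin at the centre of its underside, z up
- spare_lump: the single lump that lies in one of the palette's wells, standing 16 mm above the palette's top face: a 22 mm amber lump of gum arabic, hard, roughly round (20 to 24 mm across, three merged balls), 11 g, origin at its middle
- tray: shallow tan plastic rectangular rinse tray, fixed and empty, 250 mm (its x) by 200 mm (its y), with a rolled rim out to 270 by 220 mm, walls 50 mm high and 6 mm thick, floor 6 mm thick. Origin at the centre of its underside, z up
- jar: brown screw-cap jar, a bystander, 60 mm in diameter and 100 mm high, loose. Origin at the centre of its underside
- brush_pot: blue glazed pot with six brushes standing in it, a fixed bystander: pot 84 mm across and 100 mm high, brushes to 200 mm. Origin at the centre of its underside
- lump1: one of the seven lumps that start in the cup: a 22 mm amber lump of gum arabic, hard, roughly round (20 to 24 mm across, three merged balls), 11 g, origin at its middle
- lump2: one of the seven lumps that start in the cup: a 22 mm amber lump of gum arabic, hard, roughly round (20 to 24 mm across, three merged balls), 11 g, origin at its middle
- lump3: one of the seven lumps that start in the cup: a 22 mm amber lump of gum arabic, hard, roughly round (20 to 24 mm across, three merged balls), 11 g, origin at its middle
- lump4: one of the seven lumps that start in the cup: a 22 mm amber lump of gum arabic, hard, roughly round (20 to 24 mm across, three merged balls), 11 g, origin at its middle
- lump5: one of the seven lumps that start in the cup: a 22 mm amber lump of gum arabic, hard, roughly round (20 to 24 mm across, three merged balls), 11 g, origin at its middle
- lump6: one of the seven lumps that start in the cup: a 22 mm amber lump of gum arabic, hard, roughly round (20 to 24 mm across, three merged balls), 11 g, origin at its middle
- lump7: one of the seven lumps that start in the cup: a 22 mm amber lump of gum arabic, hard, roughly round (20 to 24 mm across, three merged balls), 11 g, origin at its middle

How it is judged:
By the outcome, as a careful person would: the job done as asked, in the order asked, and still so for the second after the job is handed in, with the robot touching nothing.
It also fails if it takes over 72 s, if anything falls off the work surface, if the arm or the gripper's body presses on something with over 40 N, if the wrist force passes 120 N, or if a joint passes its speed limit or range.

## Working session

There is one attempt and no reset: what is moved stays moved. The work goes in short steps, Python scripts to look and compute and a tool call to move; the robot and the scene stay as the last step left them, time stands still between calls to the robot, and variables do not carry over. Pictures are saved under pics/ and viewed, at most 10 in all, crops included, and the job is handed in when it is done.

Besides the shell and the picture viewer there is one more tool, called after "Request:" by a JSON object that holds its "api" and its "payload", one argument or row to a line. jog_arm: Moves the arm, as the interface text tells. Its arguments: {"type":"object","properties":{"series":{"type":"array"}},"required":["series"]}

```bash
ls; mkdir -p pics; python3 - <<'E'
from cell import bot
import cv2,numpy as np
for n in ("side","top"):
    p,d=bot.capture(n); cv2.imwrite(f"pics/{n}0.png",p); np.save(f"pics/{n}0.npy",d)
    i=bot.camera_info(n); R=cv2.Rodrigues(np.array(i["rvec"]))[0]; print(n,i["camera_matrix"],(-R.T@np.array(i["tvec"]).ravel()),R[2])
s=bot.observe();print(s["t"],s["position"],s["tcp_rot"],s["finger_gap"])
E
```

```text
pics
side [[385.41812698   0.         279.09509685]
 [  0.         385.41812698 209.94877027]
 [  0.           0.           1.        ]] [0.37928008 0.60918657 0.63070579] [ 0.27892792 -0.69912167 -0.65835257]
top [[527.91148364   0.         283.44115576]
 [  0.         527.91148364 209.02958585]
 [  0.           0.           1.        ]] [0.43579808 0.02664364 1.15408481] [ 0.14891844 -0.01158047 -0.98878167]
0.1 [ 0.21199182 -0.48001531  0.23056449] [[ 9.14800959e-01  4.03904683e-01 -4.60549330e-04]
 [ 4.03904932e-01 -9.14800044e-01  1.29810556e-03]
 [ 1.03000368e-04 -1.37352636e-03 -9.99999051e-01]] 0.08580409121798635
```

View pics/top0.png

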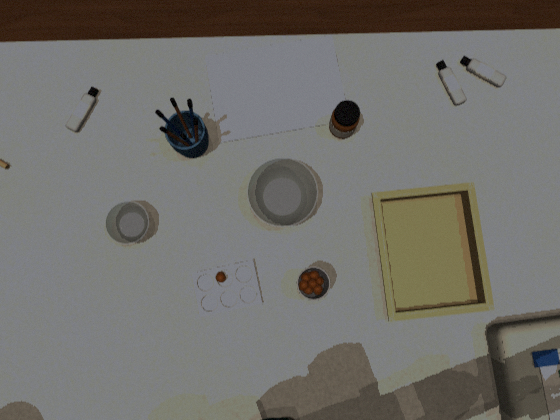

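View pics/side0.png

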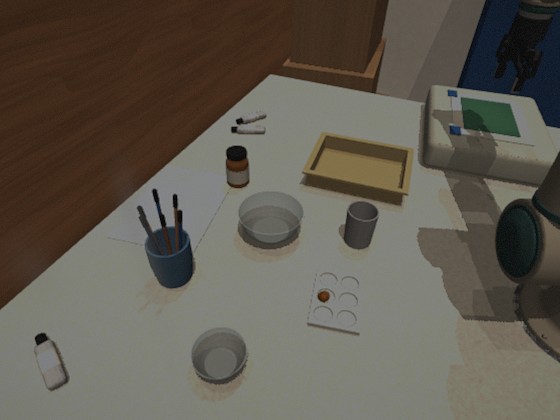

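The top view shows the lump at (221,277), the cup mouth at (313,283), the big bowl at (285,192) and the tray around (430,250). The side view shows the lump at (323,296), the cup mouth at (362,212) and the bowl rim around (270,215). I'll enlarge these areas to read them more precisely.

```bash
cat > h.py <<'E'
from cell import bot
import cv2,numpy as np
def cam(n):
    i=bot.camera_info(n); K=np.array(i["camera_matrix"]); R=cv2.Rodrigues(np.array(i["rvec"]))[0]; t=np.array(i["tvec"]).reshape(3,1)
    return K,R,t
def tri(pt,ps):
    P=[(lambda K,R,t:K@np.hstack([R,t]))(*cam(n)) for n in("top","side")]
    X=cv2.triangulatePoints(P[0],P[1],np.float64(pt).reshape(2,1),np.float64(ps).reshape(2,1)); return (X[:3]/X[3]).ravel()
def onz(n,p,z):
    K,R,t=cam(n); d=R.T@np.linalg.inv(K)@[p[0],p[1],1]; c=(-R.T@t).ravel(); return c+d*(z-c[2])/d[2]
def proj(n,X):
    K,R,t=cam(n); x=K@(R@np.reshape(X,(-1,3)).T+t); return (x[:2]/x[2]).T
def cloud(n,d):
    K,R,t=cam(n); v,u=np.indices(d.shape); r=np.stack([u,v,np.ones_like(u)],-1)@np.linalg.inv(K).T*d[...,None]
    return (r-t.ravel())@R
E
python3 - <<'E'
from h import *
a=cv2.imread("pics/top0.png")[155:325,190:350]; b=cv2.imread("pics/side0.png")[185:335,230:390]
f=lambda a,k:cv2.resize(cv2.convertScaleAbs(a,alpha=1.5),None,fx=k,fy=k,interpolation=cv2.INTER_CUBIC)
A=f(a,3);B=f(b,2)
c=np.zeros((510,800,3),np.uint8);c[:,:480]=A;c[:300,480:]=B
cv2.imwrite("pics/crop0.png",c)
ct=cloud("top",np.load("pics/top0.npy"));cs=cloud("side",np.load("pics/side0.npy"))
im=cv2.imread("pics/top0.png")
for n,C,f in(("top",ct,"top0"),("side",cs,"side0")):
    im=cv2.cvtColor(cv2.imread(f"pics/{f}.png"),cv2.COLOR_BGR2HSV)
    am=(im[...,1]>150)&(im[...,0]<20)&(im[...,2]>60)
    k,l,s,ce=cv2.connectedComponentsWithStats(am.astype(np.uint8))
    for j in range(1,k):
        if s[j,4]>25:
            p=C[l==j]; print(n,ce[j].round(1),s[j,4],np.median(p,0).round(3),p[:,2].max().round(3))
    # tray
    for nm,px in(("traycorner",[(373,193),(472,184),(492,305),(388,319)] if n=="top" else [(316,137),(413,151),(405,198),(306,170)]),):
        print(n,nm,[onz(n,p,.05).round(3) for p in px])
print(tri((221,277),(323,296)),tri((313,283),(362,213)))
E
```

```text
top [339.3 123.7] 45 [ 0.774 -0.107  0.077] 0.081
top [219.9 276.8] 61 [0.464 0.152 0.025] 0.029
top [310.9 283.1] 333 [ 0.445 -0.04   0.038] 1.154
top traycorner [array([ 0.631, -0.178,  0.05 ]), array([ 0.645, -0.39 ,  0.05 ]), array([ 0.39 , -0.411,  0.05 ]), array([ 0.368, -0.194,  0.05 ])]
side [176.8   1.6] 27 [ 1.327 -0.69   0.268] 0.276
side [189.    4.8] 49 [ 1.327 -0.758  0.242] 0.261
side [248.2   3.4] 29 [ 1.327 -1.271  0.142] 0.162
side [283.2   5.7] 49 [ 1.327 -1.748  0.039] 0.062
side [176.7  13.3] 46 [ 1.327 -0.682  0.23 ] 0.245
side [273.9  13.5] 42 [ 1.327 -1.598  0.022] 0.063
side [210.8  18.6] 39 [ 1.327 -0.919  0.158] 0.177
side [231.8  28.6] 176 [ 1.327 -1.085  0.075] 0.631
side [265.6  20.2] 26 [ 1.327 -1.477  0.016] 0.035
side [159.1  25. ] 41 [ 1.327 -0.568  0.219] 0.226
side [256.7  25.8] 36 [ 1.328 -1.374  0.012] 0.631
side [45.1 25.5] 30 [ 1.327 -0.124  0.326] 0.631
side [108.   24.2] 32 [ 1.327 -0.335  0.277] 0.282
side [133.6  24.9] 27 [ 1.327 -0.445  0.249] 0.257
side [275.3  31.6] 162 [ 1.327 -1.604 -0.081] 0.631
side [192.4  31.3] 74 [ 1.327 -0.772  0
[... 3833 characters left out ...]
 0.054 -0.063] -0.035
side [ 85.6 203.5] 396 [ 1.326 -0.042 -0.204] -0.118
side [ 31.3 203.6] 96 [ 1.326  0.117 -0.085] -0.061
side [ 62.7 204.2] 45 [ 1.326  0.029 -0.149] -0.129
side [ 16.2 211.5] 26 [ 1.326  0.159 -0.075] -0.062
side [ 59.7 222. ] 402 [ 1.326  0.063 -0.198] 0.631
side [175.5 216.3] 28 [0.757 0.186 0.141] 0.158
side [ 32.7 218.4] 39 [ 1.326  0.129 -0.127] -0.111
side [176.5 237.6] 33 [0.758 0.194 0.091] 0.116
side [323.5 295.5] 68 [0.462 0.157 0.022] 0.027
side traycorner [array([ 0.653, -0.351,  0.05 ]), array([ 0.38 , -0.395,  0.05 ]), array([ 0.367, -0.172,  0.05 ]), array([ 0.623, -0.182,  0.05 ])]
[0.46426844 0.15139198 0.01189208] [ 0.44512357 -0.04120302  0.07935955]
```

View pics/crop0.png

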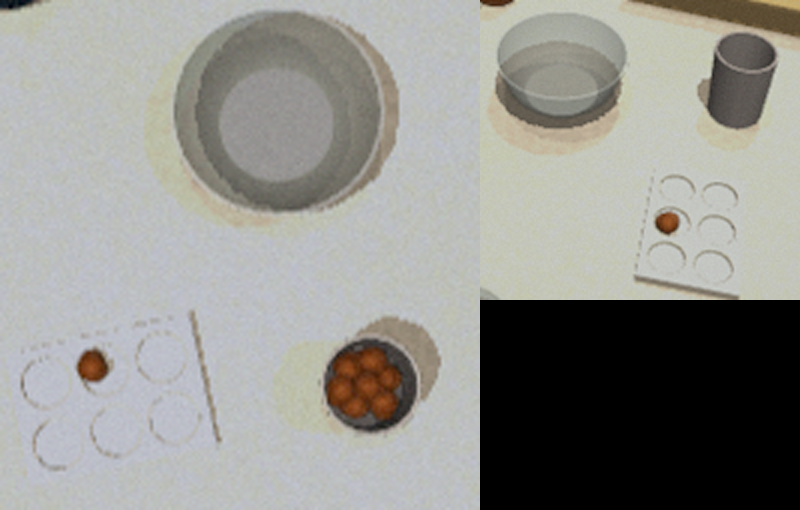

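The enlarged crop gives these pixel positions:
- **Cup rim:** top (313.5,283.3), side (362.8,211.3).
- **Bowl rim:** top (283,192), side (271,212).
- **Lump:** top (220.7,276.7), side (323.5,296).
- **Lump's place:** it lies off-centre in the middle far well.

I'll triangulate these and check them against model circles.

```bash
python3 - <<'E'
from h import *
np.set_printoptions(precision=4,suppress=True)
for n,a,b,z in(("cup",(313.5,283.3),(362.8,211.3),.09),("bowl",(283,192),(271,212),.065),("lump",(220.7,276.7),(323.5,295.7),.015)):
    print(n,tri(a,b),onz("top",a,z),onz("side",b,z))
for nm,px in(("t",[(373,193),(472,184),(492,305),(388,319)]),):
    c=np.array([onz("top",p,.05) for p in px]);print(c.mean(0),np.linalg.norm(c-np.roll(c,1,0),axis=1))
c=np.array([onz("side",p,.05) for p in [(316,137),(413,151),(405,198),(306,170)]]);print(c.mean(0))
# wells of palette
w=np.array([(45,382),(105,372),(160,356),(58,443),(116,432),(174,418)])/3+[190,155]
W=np.array([onz("top",p,.01) for p in w]);print(W,W.mean(0))
# tray floor depth, jar
C=cloud("top",np.load("pics/top0.npy"));print(np.median(C[240:270,410:450].reshape(-1,3),0))
def circ(x,y,z,r):
    t=np.linspace(0,2*np.pi,60);return np.c_[x+r*np.cos(t),y+r*np.sin(t),z+0*t]
out=[]
for n in("top","side"):
    im=cv2.resize(cv2.imread(f"pics/{n}0.png"),None,fx=3,fy=3)
    for (x,y,z,r) in((.446,-.0415,.09,.034),(.446,-.0415,0,.031),(.619,.021,.065,.076),(.619,.021,0,.042),(.464,.152,.015,.011)):
        cv2.polylines(im,[np.int32(proj(n,circ(x,y,z,r))*3+1)],True,(0,255,0),1)
    out.append(im)
c=np.zeros((510,800,3),np.uint8);c[:,:480]=out[0][465:975,570:1050];c[:,480:]=out[1][540:1050,810:1130];cv2.imwrite("pics/fit.png",c)
E
```

```text
cup [ 0.4444 -0.0419  0.084 ] [ 0.4445 -0.0415  0.09  ] [ 0.4435 -0.0348  0.09  ]
bowl [0.6371 0.0136 0.0566] [0.6359 0.0138 0.065 ] [0.6326 0.0222 0.065 ]
lump [0.4643 0.1518 0.0136] [0.4648 0.1517 0.015 ] [0.4633 0.1526 0.015 ]
[ 0.5085 -0.2934  0.05  ] [0.264  0.2132 0.2559 0.2177]
[ 0.5056 -0.2751  0.05  ]
[[0.4539 0.186  0.01  ]
 [0.4597 0.1431 0.01  ]
 [0.47   0.1035 0.01  ]
 [0.4106 0.177  0.01  ]
 [0.4171 0.1358 0.01  ]
 [0.4258 0.0943 0.01  ]] [0.4395 0.1399 0.01  ]
[ 0.4998 -0.301   0.0073]
```

View pics/fit.png

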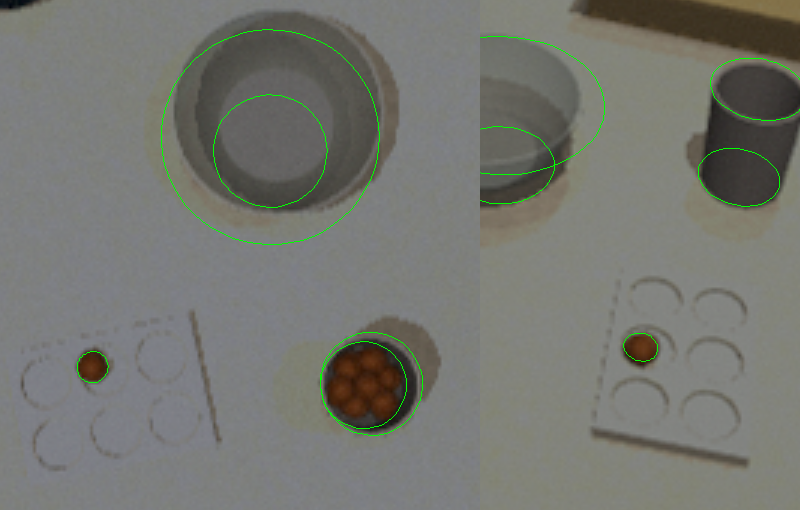

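The overlay matches the lump and the cup, with the cup at about (0.445,-0.040). The bowl circle has to move to about (0.635,0.016). The lump is at (0.464,0.152), middle at z≈0.014, which agrees with the stated height. The tray centre is about (0.507,-0.288). I'll fetch the lump first.

Request:
{"api": "jog_arm", "payload": {
  "series": [
    [0,0,0,0.486,-0.476,0.13,0.05],
    [0,0,0,0.486,-0.476,0.13,0.05],
    [0,0,0,0.486,-0.476,0.13,0.05],
    [0,0,0,0.486,-0.476,0.13,0.05],
    [0,0,0,0.486,-0.476,0.13,0.05],
    [0,0,0,0.486,-0.476,0.13,0.05],
    [0,0,0,0.486,-0.476,0.13,0.05],
    [0,0,0,0.486,-0.476,0.13,0.05],
    [0,0,0,0.486,-0.476,0.13,0.05],
    [0,0,0,0.486,-0.476,0.13,0.05],
    [0,0,0,0.486,-0.476,0.13,0.05],
    [0,0,0,0.486,-0.476,0.13,0.05]
  ]
}}

```text
t: 1.6
position: [0.4638, 0.1543, 0.0992]
tcp_rot: [[0.913, 0.408, -0.004], [0.408, -0.913, -0.001], [-0.003, -0.001, -1.0]]
force: [-0.2, 0.4, -0.5]
finger_gap: 0.0499
gripper_force: 0.0
```

Request:
{"api": "jog_arm", "payload": {
  "series": [
    [0,0,0,0,0,0.05,0.05],
    [0,0,0,0,0,0.075,0.05],
    [0,0,0,0,0,0.0885,0.05],
    [0,0,0,0,0,0.0885,0.05],
    [0,0,0,0,0,0.0885,0.05]
  ]
}}

```text
t: 2.22
position: [0.4653, 0.1514, 0.0142]
tcp_rot: [[0.915, 0.404, 0.002], [0.404, -0.915, 0.0], [0.002, 0.001, -1.0]]
force: [-0.6, -0.4, 0.2]
finger_gap: 0.05
gripper_force: 0.0
```

Request:
{"api": "jog_arm", "payload": {
  "series": [
    [0,0,0,0,0,0.001,0.05],
    [0,0,0,0,0,0.001,0.01],
    [0,0,0,0,0,0.001,0.01],
    [0,0,0,0,0,0.001,0.01],
    [0,0,0,0,0,0.001,0.01],
    [0,0,0,0,0,0.001,0.01]
  ]
}}

```text
t: 2.98
position: [0.4649, 0.1516, 0.0123]
tcp_rot: [[0.915, 0.404, 0.001], [0.404, -0.915, 0.0], [0.001, 0.0, -1.0]]
force: [0.3, -0.1, 4.9]
finger_gap: 0.0178
gripper_force: 58.7
```

Request:
{"api": "jog_arm", "payload": {
  "series": [
    [0,0,0,0,0,-0.05,0.01],
    [0,0,0,0,0,-0.11,0.01],
    [0,0,0,0.03,0.05,-0.11,0.01],
    [0,0,0,0.06,0.1,-0.11,0.01],
    [0,0,0,0.085,0.15,-0.11,0.01],
    [0,0,0,0.1,0.193,-0.11,0.01],
    [0,0,0,0.1,0.193,-0.11,0.01],
    [0,0,0,0.1,0.193,-0.11,0.01],
    [0,0,0,0.1,0.193,-0.11,0.01]
  ]
}}

```text
t: 4.1
position: [0.6332, 0.0164, 0.1218]
tcp_rot: [[0.914, 0.405, -0.0], [0.405, -0.914, 0.0], [-0.0, -0.0, -1.0]]
force: [-0.5, -0.1, -0.2]
finger_gap: 0.0175
gripper_force: 59.0
```

```bash
python3 - <<'E'
from h import *
a,_=bot.capture("top");b,_=bot.capture("side")
c=np.zeros((510,800,3),np.uint8)
g=lambda i,k:cv2.convertScaleAbs(cv2.resize(i,None,fx=k,fy=k,interpolation=cv2.INTER_CUBIC),alpha=1.4)
c[:,:400]=g(a[115:285,210:343],3.0)[:, :400] if 0 else cv2.resize(g(a[115:285,210:343],3),(400,510))
c[:480,400:]=g(b[150:310,215:348],3)[:480,:400] if 0 else cv2.resize(g(b[150:310,215:348],3),(400,480))
cv2.imwrite("pics/bowl1.png",c)
s=bot.observe();print(s["position"],s["q"],s["finger_gap"])
E
```

```text
[0.63345021 0.01624035 0.12209844] [-1.86959271e+00  2.36039062e+01  6.88417044e+01 -4.36170879e-04
  8.75391905e+01  6.42323076e+01] 0.01755413824227778
```

View pics/bowl1.png

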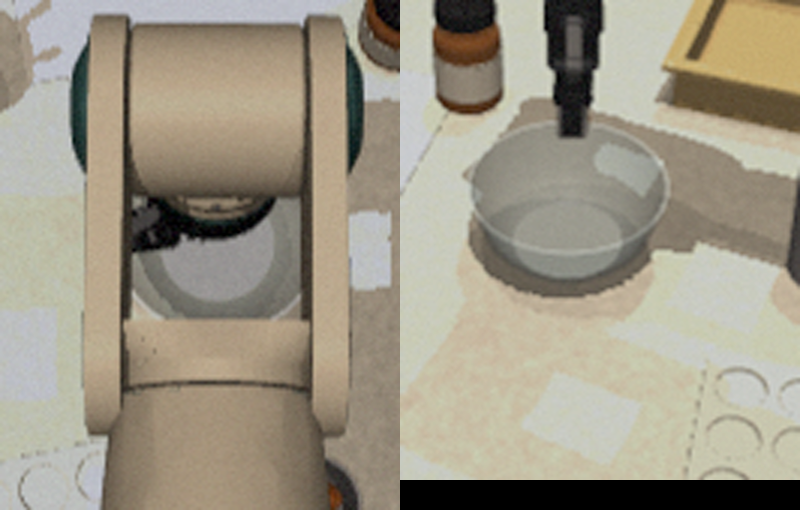

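The gripper holds the lump (gap 17.5 mm). In the side crop the fingertip is at (572,135), centred over the bowl, whose rim centre is at (570,188). I'll lower and release.

Request:
{"api": "jog_arm", "payload": {
  "series": [
    [0,0,0,0,0,0.05,0.01],
    [0,0,0,0,0,0.085,0.01],
    [0,0,0,0,0,0.085,0.01],
    [0,0,0,0,0,0.085,0.01],
    [0,0,0,0,0,0.085,0.04],
    [0,0,0,0,0,0.085,0.04],
    [0,0,0,0,0,0.085,0.04],
    [0,0,0,0,0,0.03,0.04],
    [0,0,0,0,0,-0.03,0.04],
    [0,0,0,0,0,-0.08,0.04],
    [0,0,0,0,0,-0.08,0.04]
  ]
}}

```text
t: 5.58
position: [0.6358, 0.0152, 0.2082]
tcp_rot: [[0.915, 0.404, 0.011], [0.404, -0.915, -0.0], [0.01, 0.005, -1.0]]
force: [-0.5, -0.1, -0.4]
finger_gap: 0.0405
gripper_force: 0.0
```

```bash
python3 - <<'E'
from h import *
s=bot.observe();print(s["position"],s["q"])
E
```

```text
[0.63577926 0.01523126 0.20824902] [-1.95306533e+00  2.10292707e+01  6.22233319e+01 -1.99540671e-03
  9.61385879e+01  6.42272683e+01]
```

Request:
{"api": "jog_arm", "payload": {
  "series": [
    [9,4,0,-0.05,0.005,-0.02,0.08],
    [18,8,0,-0.1,0.01,-0.04,0.08],
    [27,12,0,-0.15,0.015,-0.04,0.08],
    [36,16,0,-0.2,0.02,-0.04,0.08],
    [41,18,0,-0.216,0.02,-0.04,0.08],
    [41,18,0,-0.216,0.02,-0.04,0.08],
    [41,18,0,-0.216,0.02,-0.04,0.08]
  ]
}}

```text
t: 6.45
position: [0.4448, -0.0899, 0.2417]
tcp_rot: [[0.915, 0.404, -0.002], [0.288, -0.65, 0.703], [0.283, -0.644, -0.711]]
force: [0.4, -0.2, 0.3]
finger_gap: 0.0797
gripper_force: 0.0
```

```bash
python3 - <<'E'
from h import *
p,d=bot.capture("top");C=cloud("top",d)
s=bot.observe();print(s["t"],s["position"],s["q"],s["tcp_rot"])
im=p[90:300,180:360].copy();im=cv2.resize(im,None,fx=2.6,fy=2.6,interpolation=cv2.INTER_CUBIC)
q,_=bot.capture("side");q=q[100:330,190:470]
c=np.zeros((600,800,3),np.uint8);c[:im.shape[0],:468]=cv2.convertScaleAbs(im,alpha=1.4);b=cv2.convertScaleAbs(cv2.resize(q,(332,273)),alpha=1.4);c[:273,468:]=b;cv2.imwrite("pics/p2.png",c)
E
```

```text
6.5 [ 0.44488853 -0.0896011   0.24203266] [-36.76313374   5.60580229  85.54984395  38.00871929 114.07549231
  37.34413489] [[ 0.91445863  0.40467507 -0.00187458]
 [ 0.28893094 -0.64965014  0.70318818]
 [ 0.2833449  -0.64357812 -0.71100132]]
```

View pics/p2.png

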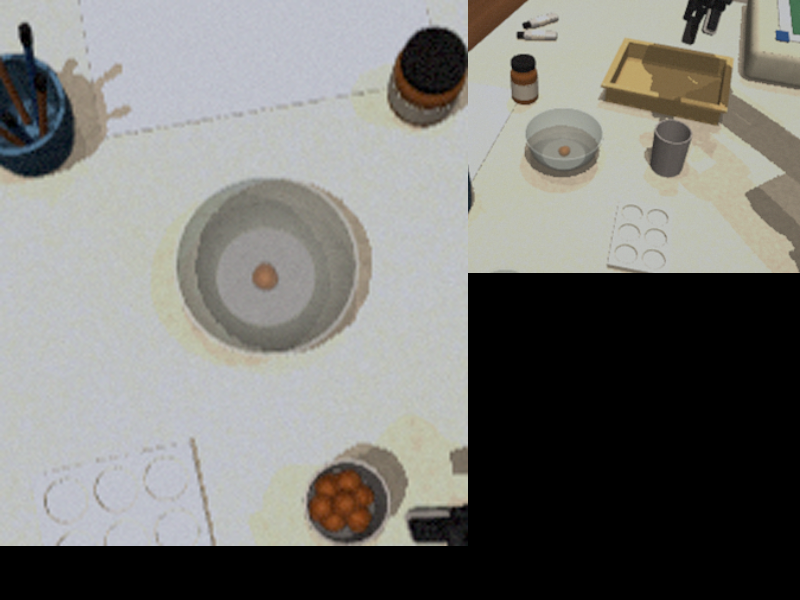

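The single lump lies in the bowl (top crop (265,277), confirmed in the side inset) and nothing else has moved. Next I'll fit the arm's kinematics from the logged states so I can plan a side grasp and a pour.

```bash
cat > kin.py <<'E'
import numpy as np
from scipy.spatial.transform import Rotation as Ro
from scipy.optimize import least_squares
Y=lambda a:Ro.from_euler('y',a,degrees=True).as_matrix();Z=lambda a:Ro.from_euler('z',a,degrees=True).as_matrix()
LO=np.array([-166.34,-52.06,6.96,-60.46,14.63,-167.68]);HI=np.array([166.34,124.39,135.62,240.46,156.25,167.68])
def fk(q,k,full=False):
    a1,d,h,L1,e2,L2,Lt,d4=k
    R1=Z(q[0]);R3=R1@Y(q[1]+q[2]);R4=R3@Z(q[3]);R5=R4@Y(q[4]);R6=R5@Z(q[5]+90)
    el=R1@[a1,d,h]+R1@Y(q[1])@[0,0,L1]; w=el+R3@[e2,0,L2]+R4@[0,d4,0]
    p=w+R5@[0,0,Lt]
    return (p,R6,w,el) if full else (p,R6)
D=[([-70.205,2.991,80.254,0,96.75,-4.028],[.21199,-.48002,.23056]),
([-1.8696,23.604,68.842,0,87.539,64.232],[.63345,.01624,.1221]),
([-1.95307,21.0293,62.2233,-.002,96.1386,64.2273],[.63578,.01523,.20825]),
([-36.76313,5.6058,85.54984,38.00872,114.07549,37.34413],[.44489,-.0896,.24203])]
def res(k):return np.r_[np.concatenate([fk(q,k)[0]-p for q,p in D]),1e-4*(k-[0,.03,.3,.3,0,.3,.25,0])]
f=least_squares(res,[0,.03,.3,.3,0,.3,.25,0]);K=f.x
def ik(p,R,q0,k=K):
    q0=np.array(q0,float)
    def r(q):
        P,Q=fk(q,k);return np.r_[(P-p)*20,Ro.from_matrix(R.T@Q).as_rotvec()*3,(q-q0)*1e-5]
    s=least_squares(r,np.clip(q0,LO+.1,HI-.1),bounds=(LO,HI));P,Q=fk(s.x,k)
    return s.x,np.linalg.norm(P-p)*1e3,np.degrees(np.linalg.norm(Ro.from_matrix(R.T@Q).as_rotvec()))
E
python3 - <<'E'
from kin import *
print(K.round(4),(f.fun[:12]*1e3).round(2)); print(fk(D[3][0],K)[1].round(3),fk(D[3][0],K,True)[2])
E
```

```text
[0.0024 0.0369 0.2054 0.3531 0.1056 0.4937 0.2803 0.    ] [ 0.04 -0.11  0.39  0.03  0.01  0.01 -0.11  0.01 -0.39 -0.04  0.   -0.01]
[[ 0.914  0.405 -0.002]
 [ 0.289 -0.65   0.703]
 [ 0.283 -0.644 -0.711]] [ 0.44537691 -0.28668201  0.44129979]
```

```bash
cat >> kin.py <<'E'
def ori(az,de,s=1,roll=0):
    a,d=np.radians([az,de]);z=np.array([np.cos(a)*np.cos(d),np.sin(a)*np.cos(d),-np.sin(d)]);y=s*np.array([np.sin(a),-np.cos(a),0])
    return np.c_[np.cross(y,z),y,z]@Z(roll)
GP=.019
def tcp(g,R):return np.array(g)+GP*R[:,2]
E
python3 - <<'E'
from kin import *
np.set_printoptions(precision=1,suppress=True)
cup=[.445,-.04,.06]
for s in(1,-1):
  for az in(60,75,90):
    q0=[-36.8,5.6,85.5,38,114,37.3 if s==1 else -100]
    print("s",s,"az",az)
    R=ori(az,25,s)
    q,e,r=ik(tcp(np.array(cup)-.09*R[:,2],R),R,q0);print(" pre",q,round(e,1),round(r,1))
    q,e,r=ik(tcp(cup,R),R,q);print(" grasp",q,round(e,1),round(r,1),fk(q,K,True)[2])
    qt,e,r=ik(tcp([.507,-.288,.066],R),R,q);print(" tray",qt,round(e,1),round(r,1))
    R=ori(az,25,s);qb,e,r=ik(tcp([.635,.016,.15],R),R,q);print(" bowl",qb,round(e,1),round(r,1))
    for sg in(1,-1):
      qq=qb
      for ro in(45,90,130,150):
        R=ori(az,10,s,sg*ro);qq,e,r=ik(tcp([.635,.016,.145],R),R,qq)
        if ro in(90,150):print("  roll",sg*ro,qq,round(e,1),round(r,1))
E
```

```text
s 1 az 60
 pre [-52.8   8.8 112.4  57.   94.7 -37.7] 0.0 0.0
 grasp [-42.1  11.8 115.   63.   84.2 -38.1] 0.0 0.0 [ 0.3 -0.2  0.2]
 tray [-55.1  38.8  76.2  56.4  99.8 -33.6] 0.0 0.0
 bowl [-23.9  20.5  90.6  68.2  76.1 -17. ] 0.0 0.0
  roll 90 [-26.1  27.1  91.6  83.   81.8  62.2] 0.0 0.0
  roll 150 [-26.1  27.1  91.6  83.   81.8 122.2] 0.0 0.0
  roll -90 [ -26.1   27.1   91.6   83.    81.8 -117.8] 0.0 0.0
  roll -150 [ -25.6   25.9   89.7   78.2   81.5 -167.7] 5.0 7.7
s 1 az 75
 pre [-48.   19.3  99.5  51.3 103.2 -41. ] 0.0 0.0
 grasp [-39.5  19.6 105.   55.7  94.  -41.4] 0.0 0.0 [ 0.4 -0.3  0.2]
 tray [-52.3  46.2  64.6  50.7 111.4 -37. ] 0.0 0.0
 bowl [-23.8  29.1  79.   63.6  90.  -20. ] 0.0 0.0
  roll 90 [-25.7  35.7  79.   76.4  95.4  63.8] 0.0 0.0
  roll 150 [-25.7  35.7  79.   76.4  95.4 123.8] 0.0 0.0
  roll -90 [ -25.7   35.7   79.    76.4   95.4 -116.2] 0.0 0.0
  roll -150 [ -25.2   35.7   76.8   73.9   96.1 -167.7] 5.1 7.3
s 1 az 90
 pre [-42.5  28.3  87.2  46.  111.8 -44.3] 0.0 0.0
 grasp [-35.9  26.5  95.5  48.9 103.1 -45.1] 0.0 0.0 [ 0.4 -0.3  0.2]
 tray [-48.9  53.2 
[... 1179 characters left out ...]
 150 [-25.7  35.7  79.   76.4  95.4 -56.2] 0.0 0.0
  roll -90 [   6.6   -4.9  114.2  -30.1   14.6 -167.7] 41.8 74.4
  roll -150 [   9.7   -5.3  116.   -60.5   14.6 -167.7] 51.5 83.2
s -1 az 90
 pre [ -37.5   24.6   84.1   42.5  110.4 -167.7] 38.9 51.6
 grasp [ -26.6   13.1   97.5   37.    93.5 -167.7] 34.9 50.4 [ 0.5 -0.2  0.3]
 tray [ -44.9   87.6    7.    79.2  150.8 -167.7] 44.8 34.8
 bowl [ -19.5   44.4   53.2   56.4  111.6 -167.7] 24.8 30.9
  roll 90 [ -23.9   44.5   65.4   71.6  108.5 -115. ] 0.0 0.0
  roll 150 [-23.9  44.5  65.4  71.6 108.5 -55. ] 0.0 0.0
  roll -90 [ -10.5   88.     7.   145.1  156.2 -167.7] 70.0 91.1
  roll -150 [   1.2   87.5    7.   227.8  156.2 -167.7] 87.8 115.4
```

```bash
cat > go.py <<'E'
from h import bot
from kin import *
np.set_printoptions(precision=4,suppress=True)
def rel(g,R,R0=None,p0=None):
    s=bot.observe();R0=np.array(s["tcp_rot"]) if R0 is None else R0;p0=np.array(s["position"]) if p0 is None else p0
    return Ro.from_matrix(R0.T@R).as_rotvec(degrees=True).round(1),(R0.T@(tcp(g,R)-p0)).round(4)
E
python3 - <<'E'
from go import *
R=ori(90,25);print(rel(np.array([.445,-.04,.06])-.09*R[:,2],R))
E
```

```text
(array([ 11.6,  18.1, -65.4]), array([-0.0474,  0.1076,  0.0977]))
```

Request:
{"api": "jog_arm", "payload": {
  "series": [
    [1.6,2.6,-9.4,-0.007,0.015,0.014,0.085],
    [3.3,5.2,-18.7,-0.014,0.031,0.028,0.085],
    [5,7.8,-28,-0.02,0.046,0.042,0.085],
    [6.6,10.3,-37.4,-0.027,0.061,0.056,0.085],
    [8.3,12.9,-46.7,-0.034,0.077,0.07,0.085],
    [10,15.5,-56,-0.04,0.092,0.084,0.085],
    [11.6,18.1,-65.4,-0.0474,0.1076,0.0977,0.085],
    [11.6,18.1,-65.4,-0.0474,0.1076,0.0977,0.085],
    [11.6,18.1,-65.4,-0.0474,0.1076,0.0977,0.085],
    [11.6,18.1,-65.4,-0.0474,0.1076,0.0977,0.085]
  ]
}}

```text
t: 7.8
position: [0.4448, -0.105, 0.091]
tcp_rot: [[0.001, 1.0, 0.002], [0.423, -0.002, 0.906], [0.906, 0.0, -0.423]]
force: [1.4, 0.0, -0.2]
finger_gap: 0.0853
gripper_force: 0.0
```

```bash
python3 - <<'E'
from go import *
from h import *
s=bot.observe();print(s["t"],s["position"],s["q"],s["tcp_rot"])
R=ori(90,25);print(rel([.445,-.04,.06],R))
p,_=bot.capture("top");q,_=bot.capture("side")
c=np.zeros((400,800,3),np.uint8)
c[:,:400]=cv2.resize(p[230:330,265:365],(400,400),interpolation=cv2.INTER_CUBIC);c[:,400:]=cv2.resize(q[140:270,300:430],(400,400),interpolation=cv2.INTER_CUBIC)
cv2.imwrite("pics/pre.png",cv2.convertScaleAbs(c,alpha=1.4))
E
```

```text
7.8 [ 0.4448 -0.105   0.091 ] [-42.6495  28.1724  87.0946  46.042  111.9037 -44.0745] [[ 0.001   1.      0.0022]
 [ 0.4232 -0.0024  0.906 ]
 [ 0.906   0.0001 -0.4232]]
(array([ 0.1,  0. , -0.1]), array([-0.0005,  0.    ,  0.091 ]))
```

View pics/pre.png

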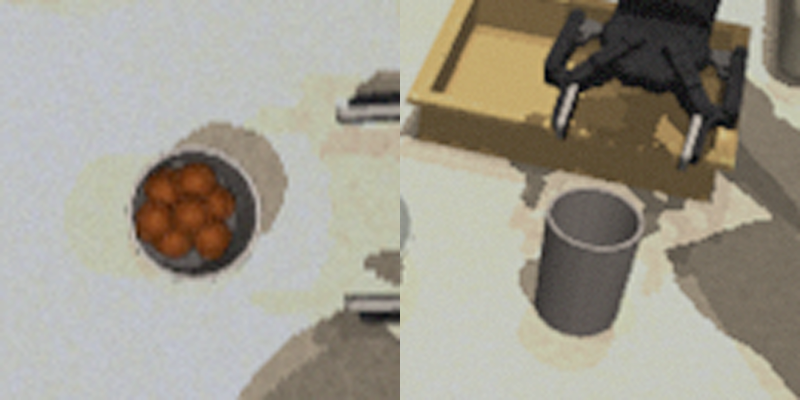

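The fingers straddle the cup. In the top crop they are at rows 105 and 307 (middle 206) and the cup centre is at row 212, so the cup is about 3 mm nearer the robot. I'll shift by that and advance.

Request:
{"api": "jog_arm", "payload": {
  "series": [
    [0,0,0,0.003,-0.003,0.03,0.0854],
    [0,0,0,0.003,-0.003,0.055,0.0854],
    [0,0,0,0.003,-0.003,0.08,0.0854],
    [0,0,0,0.003,-0.003,0.094,0.0854],
    [0,0,0,0.003,-0.003,0.094,0.0854],
    [0,0,0,0.003,-0.003,0.094,0.05],
    [0,0,0,0.003,-0.003,0.094,0.05],
    [0,0,0,0.003,-0.003,0.094,0.05],
    [0,0,0,0.003,-0.003,0.094,0.05],
    [0,0,0,0.003,-0.003,0.094,0.05]
  ]
}}

```text
t: 9.15
position: [0.442, -0.0191, 0.0537]
tcp_rot: [[-0.0, 1.0, 0.003], [0.421, -0.003, 0.907], [0.907, 0.001, -0.421]]
force: [0.1, -1.5, 5.3]
finger_gap: 0.0643
gripper_force: 66.1
```

```bash
python3 - <<'E'
from go import *
R=ori(90,25);s=bot.observe();print(s["position"],s["force"])
print(rel([.445,-.04,.15],R),rel([.62,.028,.16],R))
E
```

```text
[ 0.442  -0.0191  0.0537] [ 0.0676 -1.5135  5.2529]
(array([ 0.2, -0.1,  0. ]), array([ 0.0785,  0.0031, -0.0405])) (array([ 0.2, -0.1,  0. ]), array([0.1162, 0.1779, 0.0175]))
```

Request:
{"api": "jog_arm", "payload": {
  "series": [
    [0,0,0,0.025,0,-0.0116,0.05],
    [0,0,0,0.06,0,-0.028,0.05],
    [0,0,0,0.1,0,-0.046,0.05],
    [0,0,0,0.104,0.03,-0.035,0.05],
    [0,0,0,0.108,0.07,-0.02,0.05],
    [0,0,0,0.112,0.11,-0.005,0.05],
    [0,0,0,0.115,0.15,0.01,0.05],
    [0,0,0,0.116,0.178,0.0175,0.05],
    [0,0,0,0.116,0.178,0.0175,0.05],
    [0,0,0,0.116,0.178,0.0175,0.05],
    [0,0,0,0.116,0.178,0.0175,0.05]
  ]
}}

```text
t: 10.52
position: [0.6191, 0.0454, 0.1504]
tcp_rot: [[0.002, 1.0, 0.002], [0.421, -0.003, 0.907], [0.907, -0.001, -0.421]]
force: [-0.6, -1.3, -2.1]
finger_gap: 0.0644
gripper_force: 66.9
```

```bash
python3 - <<'E'
from go import *
from h import *
s=bot.observe();print(s["position"],s["force"],s["q"])
for ro in(45,90,130,150):print(ro,rel([.618,.028,.145],ori(90,10,1,ro)))
p,_=bot.capture("top");q,_=bot.capture("side")
c=np.zeros((400,800,3),np.uint8)
c[:,:400]=cv2.resize(p[140:260,230:350],(400,400),interpolation=cv2.INTER_CUBIC);c[:,400:]=cv2.resize(q[140:290,210:360],(400,400),interpolation=cv2.INTER_CUBIC)
cv2.imwrite("pics/overbowl.png",cv2.convertScaleAbs(c,alpha=1.4))
E
```

```text
[0.6191 0.0454 0.1504] [-0.6437 -1.3252 -2.074 ] [-21.8984  34.3436  70.4297  59.6633 102.5806 -22.9819]
45 (array([ 6. , 14.1, 44.6]), array([-0.0074, -0.0011,  0.0049]))
90 (array([11.8, 11.6, 89.3]), array([-0.0074, -0.0011,  0.0049]))
130 (array([ 17. ,   7.7, 129. ]), array([-0.0074, -0.0011,  0.0049]))
150 (array([ 19.5,   5. , 148.8]), array([-0.0074, -0.0011,  0.0049]))
```

View pics/overbowl.png

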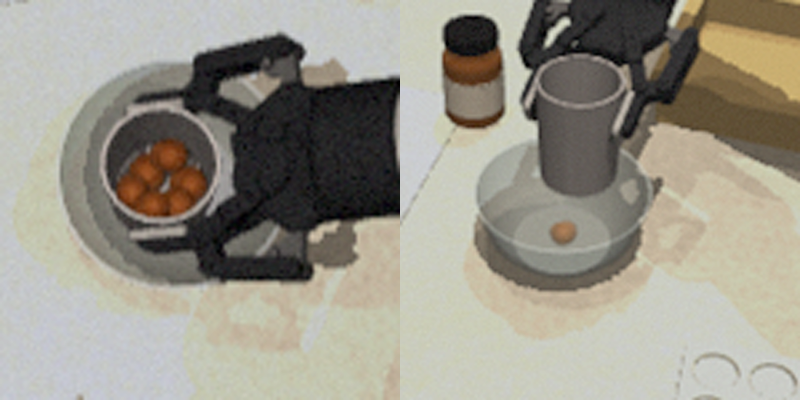

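The upright cup is held inside the bowl's outline (top crop (162,165) against bowl centre (185,172)). The foot is clear of the rim, and the first lump is in the bowl. I'll roll it to pour toward +x.

Request:
{"api": "jog_arm", "payload": {
  "series": [
    [1.4,3.6,9,-0.002,-0.004,0.001,0.05],
    [2.8,7,18,-0.004,-0.008,0.002,0.05],
    [4.2,10.5,27,-0.006,-0.012,0.004,0.05],
    [5,12.5,36,-0.0074,-0.0141,0.0049,0.05],
    [6,14.1,44.6,-0.0074,-0.0141,0.0049,0.05],
    [7,13.7,52.6,-0.0074,-0.0141,0.0049,0.05],
    [8,13.4,59.5,-0.0074,-0.0141,0.0049,0.05],
    [8.9,13,66.5,-0.0074,-0.0141,0.0049,0.05],
    [9.7,12.6,72.4,-0.0074,-0.0141,0.0049,0.05],
    [10.4,12.3,78.4,-0.0074,-0.0141,0.0049,0.05],
    [11,12,83.4,-0.0074,-0.0141,0.0049,0.05],
    [11.8,11.6,89.3,-0.0074,-0.0141,0.0049,0.05]
  ]
}}

```text
t: 12.12
position: [0.6054, 0.047, 0.142]
tcp_rot: [[1.0, -0.002, 0.0], [-0.0, -0.174, 0.985], [-0.002, -0.985, -0.174]]
force: [-0.2, 0.1, -2.8]
finger_gap: 0.0644
gripper_force: 66.9
```

Request:
{"api": "jog_arm", "payload": {
  "series": [
    [0,0,4,0,0,0,0.05],
    [0,0,8,0,0,0,0.05],
    [0,0,12,0,0,0,0.05],
    [0,0,16,0,0,0,0.05],
    [0,0,20,0,0,0,0.05],
    [0,0,25,0,0,0,0.05],
    [0,0,30,0,0,0,0.05],
    [0,0,36,0,0,0,0.05],
    [0,0,42,0,0,0,0.05],
    [0,0,50,0,0,0,0.05],
    [0,0,58,0,0,0,0.05],
    [0,0,65,0,0,0,0.05]
  ]
}}

```text
t: 13.62
position: [0.6054, 0.047, 0.1422]
tcp_rot: [[0.421, -0.907, 0.0], [-0.158, -0.073, 0.985], [-0.893, -0.414, -0.174]]
force: [0.4, 0.1, -1.2]
finger_gap: 0.0642
gripper_force: 66.9
```

Request:
{"api": "jog_arm", "payload": {
  "series": [
    [0,0,3,0,0,0,0.05],
    [0,0,0,0,0,0,0.05],
    [0,0,3,0,0,0,0.05],
    [0,0,0,0,0,0,0.05]
  ]
}}

```text
t: 14.12
position: [0.6054, 0.047, 0.1422]
tcp_rot: [[0.425, -0.905, -0.0], [-0.157, -0.074, 0.985], [-0.892, -0.418, -0.174]]
force: [-0.2, -0.7, -0.7]
finger_gap: 0.0644
gripper_force: 66.9
```

```bash
python3 - <<'E'
from go import *
from h import *
s=bot.observe();print(s["position"],s["force"],s["q"],s["finger_gap"])
p,_=bot.capture("top");q,_=bot.capture("side")
c=np.zeros((400,800,3),np.uint8)
c[:,:400]=cv2.resize(p[140:260,230:350],(400,400),interpolation=cv2.INTER_CUBIC);c[:,400:]=cv2.resize(q[140:290,210:360],(400,400),interpolation=cv2.INTER_CUBIC)
cv2.imwrite("pics/pour.png",cv2.convertScaleAbs(c,alpha=1.4))
E
```

```text
[0.6054 0.047  0.1422] [-0.2389 -0.6849 -0.6734] [-23.988   40.0239  72.159   70.878  107.769  127.5315] 0.06436813377479601
```

View pics/pour.png

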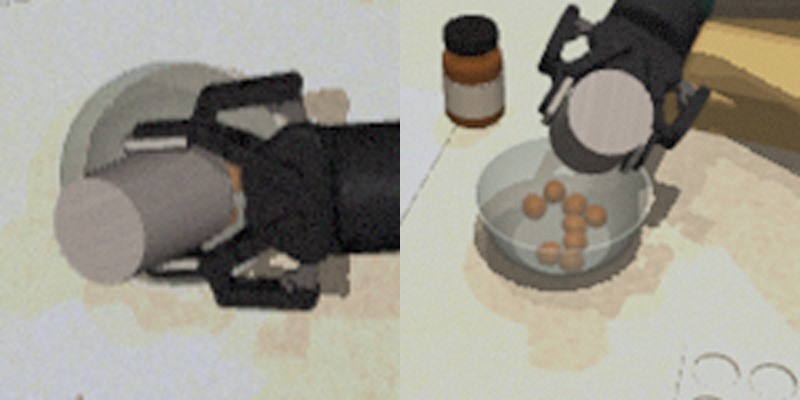

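The side crop shows about eight lumps in the bowl, around (533–597,190–258). The top crop shows orange at (235,195), at the gap between the cup mouth and the gripper. I'll check its height with the depth data.

```bash
python3 - <<'E'
from h import *
np.set_printoptions(precision=3,suppress=True)
for n,box in(("top",(140,260,230,350)),("side",(190,260,230,310))):
    p,d=bot.capture(n);C=cloud(n,d);h=cv2.cvtColor(p,cv2.COLOR_BGR2HSV)
    m=((h[...,0]<20)&(h[...,1]>90)&(h[...,2]>50)).astype(np.uint8);M=np.zeros_like(m);a,b,c,e=box;M[a:b,c:e]=m[a:b,c:e]
    k,l,s,ce=cv2.connectedComponentsWithStats(M)
    for j in range(1,k):
        if s[j,4]>8:print(n,ce[j],s[j,4],np.median(C[l==j],0))
q,_=bot.capture("side");cv2.imwrite("pics/bowlzoom.png",cv2.convertScaleAbs(cv2.resize(q[180:260,225:320],None,fx=6,fy=6,interpolation=cv2.INTER_CUBIC),alpha=1.4))
E
```

```text
top [300.    192.217] 23 [ 0.64  -0.023  0.026]
side [267.262 211.19 ] 42 [ 0.657 -0.013  0.031]
side [259.878 216.694] 49 [0.668 0.004 0.023]
side [276.891 222.022] 183 [ 0.624 -0.002  0.023]
side [266.294 232.118] 17 [0.631 0.047 0.026]
```

View pics/bowlzoom.png

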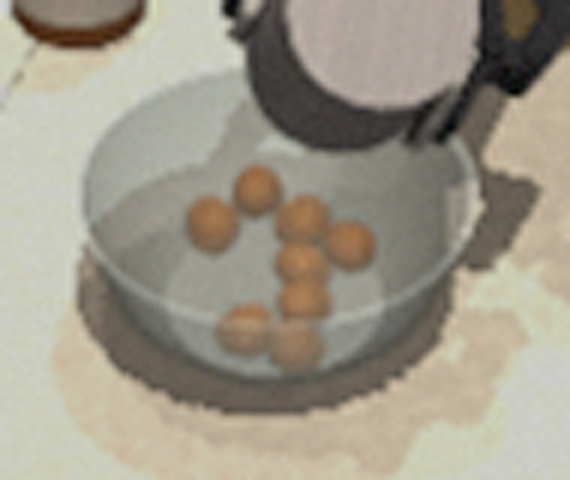

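The zoom shows all eight lumps in the bowl: (257,190), (212,224), (302,218), (350,244), (302,262), (304,298), (246,329) and (296,343). The cup is empty. Next I'll plan the move to the tray, checking the tray's position and the box to its right.

```bash
python3 - <<'E'
from go import *
from h import *
C=cloud("top",np.load("pics/top0.npy"));x,y,z=C[...,0],C[...,1],C[...,2]
m=(z>.042)&(z<.058)&(x>.34)&(x<.68)&(y<-.15)&(y>-.43);v,u=np.nonzero(m)
print("tray rim rect",cv2.minAreaRect(np.float32(C[m][:,:2])))
m=(z>.001)&(z<.02)&(x>.4)&(x<.62)&(y<-.21)&(y>-.37);print("floor",m.sum(),np.median(C[m],0))
b=(z>.03)&(y<-.42)&(x<.45)&(x>.2);print("box",b.sum(),np.percentile(C[b],[2,50,98],axis=0))
S=cloud("side",np.load("pics/side0.npy"));b=(S[...,2]>.03)&(S[...,1]<-.42)&(S[...,1]>-.8)&(S[...,0]>.2)&(S[...,0]<.8);print(np.percentile(S[b],[1,50,99],axis=0))
s=bot.observe();q=s["q"];R=ori(90,25)
for g in([.605,.03,.2],[.507,-.28,.2],[.507,-.284,.0677]):
    q,e,r=ik(tcp(g,R),R,q);print(q,e,r,fk(q,K,True)[2:])
print("A",Ro.from_matrix(np.array(s["tcp_rot"]).T@R).as_rotvec(degrees=True))
print("B",rel([.605,.03,.2],R))
E
```

```text
tray rim rect ((0.4876873791217804, -0.30165424942970276), (0.30868691205978394, 0.23333662748336792), 4.4079742431640625)
floor 7298 [ 0.509  -0.2907  0.0073]
box 4369 [[ 0.2032 -0.5209  0.0549]
 [ 0.2835 -0.4689  0.0911]
 [ 0.3577 -0.4215  0.0969]]
[[ 0.2008 -0.7916  0.0426]
 [ 0.2445 -0.509   0.0925]
 [ 0.378  -0.4217  0.4345]]
[-22.178   29.4197  72.1633  60.0943 104.4949 -20.4493] 4.347599443590062e-06 5.633757129171129e-06 (array([ 0.605 , -0.2068,  0.3104]), array([ 0.1767, -0.0322,  0.513 ]))
[-48.4689  42.7888  52.915   50.9223 129.279  -31.5369] 2.085302619037446e-06 1.5485526452814798e-06 (array([ 0.507 , -0.5168,  0.3104]), array([ 0.1882, -0.1569,  0.4645]))
[-48.6785  52.563   53.9996  44.9669 122.1365 -41.6341] 5.396049963623451e-07 4.174221178308495e-07 (array([ 0.507 , -0.5208,  0.1781]), array([ 0.2144, -0.188 ,  0.42  ]))
A [ -20.2619   -4.476  -153.7805]
B (array([ -20.3,   -4.5, -153.8]), array([-0.0448, -0.0204, -0.0086]))
```

Request:
{"api": "jog_arm", "payload": {
  "series": [
    [0,0,0,-0.0225,-0.01,-0.0043,0.05],
    [-1.3,-0.3,-10,-0.0448,-0.0204,-0.0086,0.05],
    [-2.6,-0.6,-20,-0.0448,-0.0204,-0.0086,0.05],
    [-4,-0.9,-30,-0.0448,-0.0204,-0.0086,0.05],
    [-5.3,-1.2,-40,-0.0448,-0.0204,-0.0086,0.05],
    [-6.6,-1.5,-50,-0.0448,-0.0204,-0.0086,0.05],
    [-7.9,-1.8,-60,-0.0448,-0.0204,-0.0086,0.05],
    [-9.2,-2,-70,-0.0448,-0.0204,-0.0086,0.05],
    [-10.6,-2.3,-80,-0.0448,-0.0204,-0.0086,0.05],
    [-11.9,-2.6,-90,-0.0448,-0.0204,-0.0086,0.05],
    [-13.2,-2.9,-100,-0.0448,-0.0204,-0.0086,0.05],
    [-14.5,-3.2,-110,-0.0448,-0.0204,-0.0086,0.05]
  ]
}}

```text
t: 15.88
position: [0.6049, 0.0474, 0.1918]
tcp_rot: [[0.688, 0.721, -0.083], [0.322, -0.2, 0.925], [0.651, -0.663, -0.37]]
force: [-0.4, -0.2, -2.0]
finger_gap: 0.0643
gripper_force: 66.9
```

```bash
python3 - <<'E'
from go import *
s=bot.observe();print(s["position"],s["finger_gap"])
print(rel([.508,-.284,.15],ori(90,25)))
E
```

```text
[0.6049 0.0474 0.1918] 0.06428264528242156
(array([ -5.7,  -1.3, -43.5]), array([-0.2001,  0.026 , -0.2643]))
```

Request:
{"api": "jog_arm", "payload": {
  "series": [
    [-1.1,-0.3,-8.7,-0.015,0.002,-0.02,0.05],
    [-2.3,-0.5,-17.4,-0.04,0.005,-0.053,0.05],
    [-3.4,-0.8,-26,-0.07,0.009,-0.0925,0.05],
    [-4.6,-1,-34.8,-0.1,0.013,-0.132,0.05],
    [-5.7,-1.3,-43.5,-0.13,0.017,-0.172,0.05],
    [-5.7,-1.3,-43.5,-0.16,0.021,-0.211,0.05],
    [-5.7,-1.3,-43.5,-0.185,0.024,-0.244,0.05],
    [-5.7,-1.3,-43.5,-0.2,0.026,-0.2643,0.05],
    [-5.7,-1.3,-43.5,-0.2,0.026,-0.2643,0.05],
    [-5.7,-1.3,-43.5,-0.2,0.026,-0.2643,0.05],
    [-5.7,-1.3,-43.5,-0.2,0.026,-0.2643,0.05]
  ]
}}

```text
t: 17.25
position: [0.5077, -0.2656, 0.1428]
tcp_rot: [[0.003, 1.0, -0.003], [0.423, 0.001, 0.906], [0.906, -0.004, -0.423]]
force: [0.5, 0.7, -1.6]
finger_gap: 0.0647
gripper_force: 67.0
```

```bash
python3 - <<'E'
from go import *
from h import *
s=bot.observe();print(s["position"],s["tcp_rot"],s["force"],s["finger_gap"])
R=np.array(s["tcp_rot"]);p=s["position"];print(rel([.508,-.284,.0677],ori(90,25)), "Zdown",R.T@[0,0,-1])
# cup pose check: rim points in the depth
p_,d=bot.capture("top");C=cloud("top",d).reshape(-1,3)
m=(abs(C[:,0]-.508)<.045)&(abs(C[:,1]+.288)<.05)&(C[:,2]>.12)&(C[:,2]<.25)
P=C[m];print(m.sum(),np.percentile(P,[3,50,97],axis=0))
p_,d=bot.capture("side");S=cloud("side",d).reshape(-1,3)
m=(abs(S[:,0]-.508)<.04)&(abs(S[:,1]+.28)<.045)&(S[:,2]>.07)&(S[:,2]<.25);print(m.sum(),np.percentile(S[m],[1,50,99],axis=0))
E
```

```text
[ 0.5077 -0.2656  0.1428] [[ 0.0035  1.     -0.0026]
 [ 0.4229  0.0009  0.9062]
 [ 0.9062 -0.0043 -0.4228]] [ 0.4658  0.6856 -1.6405] 0.06465937329197846
(array([-0.1,  0. , -0.2]), array([-0.0758,  0.0006,  0.034 ])) Zdown [-0.9062  0.0043  0.4228]
1603 [[ 0.4663 -0.3362  0.1255]
 [ 0.5081 -0.3066  0.1709]
 [ 0.5493 -0.2539  0.1953]]
1247 [[ 0.4691 -0.3235  0.0911]
 [ 0.5051 -0.2664  0.1558]
 [ 0.5459 -0.2514  0.1886]]
```

Request:
{"api": "jog_arm", "payload": {
  "series": [
    [0,0,0,-0.03,0,0.014,0.05],
    [0,0,0,-0.055,0,0.0257,0.05],
    [0,0,0,-0.068,0,0.0317,0.05],
    [0,0,0,-0.0707,0,0.033,0.05],
    [0,0,0,-0.0734,0,0.0342,0.05],
    [0,0,0,-0.0743,0,0.0347,0.05],
    [0,0,0,-0.0743,0,0.0347,0.05],
    [0,0,0,-0.0743,0,0.0347,0.05]
  ]
}}

```text
t: 18.35
position: [0.5071, -0.2666, 0.0608]
tcp_rot: [[0.004, 1.0, -0.001], [0.423, -0.0, 0.906], [0.906, -0.004, -0.423]]
force: [-0.6, 0.4, -1.5]
finger_gap: 0.0641
gripper_force: 66.9
```

Request:
{"api": "jog_arm", "payload": {
  "series": [
    [0,0,0,-0.0009,0,0.0004,0.05],
    [0,0,0,-0.0018,0,0.0008,0.05],
    [0,0,0,-0.0018,0,0.0008,0.05],
    [0,0,0,-0.0018,0,0.0008,0.05]
  ]
}}

```text
t: 18.85
position: [0.507, -0.2667, 0.0598]
tcp_rot: [[0.003, 1.0, -0.002], [0.422, 0.001, 0.906], [0.906, -0.003, -0.422]]
force: [-2.2, -0.8, 4.9]
finger_gap: 0.0641
gripper_force: 67.2
```

Request:
{"api": "jog_arm", "payload": {
  "series": [
    [0,0,0,0,0,0,0.0854],
    [0,0,0,0,0,0,0.0854],
    [0,0,0,0,0,0,0.0854],
    [0,0,0,0,0,0,0.0854],
    [0,0,0,0,0,-0.01,0.0854],
    [0,0,0,0,0,-0.03,0.0854],
    [0,0,0,0,0,-0.06,0.0854],
    [0,0,0,0,0,-0.1,0.0854],
    [0,0,0,0.04,0,-0.12,0.0854],
    [0,0,0,0.08,0,-0.12,0.0854],
    [0,0,0,0.08,0,-0.12,0.0854]
  ]
}}

```text
t: 20.23
position: [0.508, -0.342, 0.1859]
tcp_rot: [[-0.001, 1.0, -0.0], [0.428, 0.0, 0.904], [0.904, 0.001, -0.428]]
force: [-0.3, -0.8, 0.7]
finger_gap: 0.0857
gripper_force: 0.0
```

```bash
python3 - <<'E'
from h import *
np.set_printoptions(precision=3,suppress=True)
s=bot.observe();print(s["t"],s["position"],s["force"],s["finger_gap"])
C0=cloud("top",np.load("pics/top0.npy"))
p,d=bot.capture("top");C=cloud("top",d);F=C.reshape(-1,3)
m=(abs(F[:,0]-.507)<.06)&(abs(F[:,1]+.29)<.06)&(F[:,2]>.085)&(F[:,2]<.11);print("cup rim",m.sum(),np.percentile(F[m],[1,50,99],axis=0),"mid",cv2.minEnclosingCircle(np.float32(F[m][:,:2])))
A=np.c_[F[m][:,:2],np.ones(m.sum())];print("rim plane",np.linalg.lstsq(A,F[m][:,2],rcond=None)[0])
q,ds=bot.capture("side")
h=cv2.cvtColor(p,cv2.COLOR_BGR2HSV);mm=((h[...,0]<20)&(h[...,1]>80)&(h[...,2]>50)).astype(np.uint8)
k,l,st,ce=cv2.connectedComponentsWithStats(mm)
for j in range(1,k):
    if st[j,4]>8 and 60<ce[j][1]<340:print("orange",ce[j],st[j,4],np.median(C[l==j],0))
# change of bystanders & bowl in both pictures
for n,a,b in(("top",cv2.imread("pics/top0.png"),p),("side",cv2.imread("pics/side0.png"),q)):
    g=cv2.absdiff(a,b).max(2)
    for nm,X,r in(("small",(.555,.335,.02),30),("jar",(.78,-.105,.05),22),("bowlrim",(.635,.016,.06),45)):
        u,v=proj(n,X)[0].astype(int);w=g[max(0,v-r):v+r,max(0,u-r):u+r];print(n,nm,(u,v),w.mean().round(1),(w>40).sum())
E
```

```text
20.225 [ 0.508 -0.342  0.186] [-0.266 -0.787  0.712] 0.08569362156655724
cup rim 254 [[ 0.474 -0.32   0.085]
 [ 0.507 -0.293  0.096]
 [ 0.54  -0.254  0.101]] mid ((0.5068812370300293, -0.2870725989341736), 0.034500230103731155)
rim plane [-0.014  0.003  0.103]
orange [342.094 123.654] 127 [ 0.774 -0.111  0.074]
orange [  3.182 163.667] 33 [0.725 0.628 0.014]
orange [295.306 189.694] 268 [ 0.65  -0.015  0.027]
orange [444.111 271.926] 5919 [ 0.446 -0.345  0.009]
orange [268.176 200.72 ] 125 [0.626 0.046 0.026]
orange [282.603 200.157] 121 [0.625 0.014 0.026]
orange [387.556 199.333] 9 [ 0.619 -0.211  0.041]
top small (np.int64(134), np.int64(236)) 4.6 0
top jar (np.int64(335), np.int64(126)) 5.6 0
top bowlrim (np.int64(281), np.int64(192)) 7.4 351
side small (np.int64(237), np.int64(358)) 4.6 0
side jar (np.int64(238), np.int64(170)) 5.0 0
side bowlrim (np.int64(271), np.int64(211)) 6.7 110
```

The cup stands upright and level on the tray floor, with its rim at z≈0.096 and its centre at (0.507,-0.287). All the amber is inside the bowl, its area matching eight lumps, and the bystanders are unchanged. I'll hand in.

```bash
python3 -c "
from cell import bot
print(bot.sign_off())"
```

```text
the job is handed in; nothing more can be done
None
```

I handed the job in at about 20 s: all eight lumps are in the larger bowl, the empty cup stands upright on the tray floor, and the small bowl and jar are where they were.

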